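# Reset the tripped bench breakers in order

## Robot

A 6-joint arm with a two-finger parallel gripper is mounted at the origin on a cart in front of the work surface, level with it; the furniture and walls round the work are solid. World frame = base frame: x ahead of the robot, y to its left, z up, the work surface at z = 0. Lengths are in mm, angles in rad, forces in N, time in s.
With the tool pointing down it reaches from about 375 to 975 mm from the base axis. Payload 3.8 kg.
Tool frame: the origin (TCP) lies midway between the tips of the shut fingers; the grasp point (between the pads) lies 19 mm behind it; z points along the fingers, y is the line along which they close (so a half turn about z gives the same grasp; the last joint's range is limited). The gripper opens to 85 mm and grips with 20 to 120 N. Pads are 22 mm wide; open, the fingers measure 114 mm over their backs; the gripper's body (76 mm by 85 mm) begins 54 mm behind the grasp point. The pads swing forward as they close: fully open they stand 13 mm farther back than shut.
Start: joints at [1.114, 0.264, 1.604, -0, 1.274, -0.037], TCP at [275.112, 616.385, 196.18] pointing down, gripper open.
Joint ranges: [-2.63, 2.63], [-0.94, 2.18], [0.31, 2.57], [-1.31, 4.45], [0, 2.66], [-2.55, 2.55]. Speed limits (rad/s): [2.57, 2.57, 3.14, 3.14, 3.14, 3.14].

## Interface

Orientations are given as a unit quaternion [x, y, z, w].
In Python, from workcell import monitor, camera, get_calibration, order gives the robot as it stands.
- The arm moves only by the tool step_arm, never from a script. Its argument "deltas" is a list of rows, each a list of 2 entries, a list of its own where there are three numbers: the shift along the tool's x, y, z in mm, then the turn, a rotation vector about the tool's x, y, z in rad. In form: [[[tx, ty, tz], [wx, wy, wz]], ...]. A call has 1 to 10 rows; each row shifts and turns the commanded pose from where the row before left it, along the tool's axes as they then stand; what a row does not reach is not made up. A row lasts 1/10 s, in which the tool goes at most 50 mm and 8.59 degrees, less where a joint would pass 70% of its speed; a pose out of reach is approached as far as the arm can. A call with a gripper value outside its range is refused whole. "gripper" is the gripper command: -1 is fully open, 1 is shut, values between are in proportion, set as the call begins (left out, the last holds). The fingers move at their own pace and stop on an object; "force" is the grip in N (left out, the last holds). Time passes only in rows, so rows that do not move let the fingers close. It gives the time, the measured TCP pose, the force, the opening and the grip force at its end, in the units of the state.
- monitor.sense(): the state, without advancing time (a new reading comes with each control period).
- camera(name): name is "scene" or "top" or "wrist"; returns (picture, depth): 384x512x3 uint8, blue, green, red; 384x512 float32, mm along the optical axis (not along the pixel's ray), 0 where there is no reading.
- get_calibration(name): a dict with "mtx" (3x3 intrinsics, pixels), "camera_from_world" (4x4, takes a point from world to camera coordinates). Camera axes: x right, y up, looking along -z (the intrinsics and any distortion apply to the point x, -y, -z); pixel columns grow to the right and rows downward; lengths in mm; the calibration is good to about 2 mm. A picture is of the moment at which its call begins: read the wrist's pose just before it. get_calibration takes no time and is no camera call; for the wrist camera it gives the pose at the moment of the call.
- order.finish_job(): hands the job in; it is judged then, once.
The state is a dict: "time": time; "joint_pos": joint angles; "joint_vel": joint speeds; "joint_torque": joint torques, N m; "tool_pos": TCP position; "tool_rot": TCP orientation; "force": force on the tool from outside, world axes, zero at the start; "wrist_torque": the same for the moment, N m; "width": finger opening in mm; "grip_force": force on a finger pad.
Only numpy, scipy, OpenCV 4.12 (cv2) and the standard library are available. Lean on these libraries where they do the work, as an engineer would, in place of code of your own. Each camera call takes 0.05 s, during which the arm holds its last target. There are 200 camera calls.

## Task

The bench supply has tripped: put it back on by pressing three popped-up breaker buttons in this order, each fully home with a light push of the fingertips: first red (the main), then yellow, then green. Leave the blue button popped out. Pick nothing up; leave the breaker modules seated in their rail and the things round it where they lie, and finish clear of everything.

Things in the scene. Friction and masses are not known exactly. Their poses are not given: they have to be found in the camera images.
- panel: fixed plywood board 260 x 300 x 8 mm on the bench, carrying an aluminium rail 70 x 224 mm (6 mm plate, lips up to 14 mm); origin at bench height under the rail's middle, y axis along the rail. Four breaker modules stand in the rail in one row, 50 mm apart, in any colour order, with the panel's yaw. A black station 142 mm high stands to the right, 60 mm or more from every button
- breaker_red: breaker module with the red button: loose grey block 54 x 40 x 48 mm, 0.19 to 0.34 kg, standing on the rail's 6 mm plate between lips and end stops; origin at the centre of its underside, z up. A steel bezel round the button reaches 51 mm above the origin
- cap_red (a joint): red reset button, m: 0 = popped out (its top 28 mm above the bezel, a white neck showing), 0.012 = fully home. It goes straight down, resists with about 3.5 N all the way and stays where it is left; starts between 0 and 0.0015. Once home, the sprung coloured cap gives 4 mm more (4.5 to 14.5 N), then is rigid. Over 25 N is too hard
- top_red (a point): centre of the flat round top, 22 mm across, of the red button; moves down with it (about 93 mm above the bench when popped out, 81 mm when home)
- breaker_yellow: breaker module with the yellow button: loose grey block 54 x 40 x 48 mm, 0.19 to 0.34 kg, standing on the rail's 6 mm plate between lips and end stops; origin at the centre of its underside, z up. A steel bezel round the button reaches 51 mm above the origin
- cap_yellow (a joint): yellow reset button, m: 0 = popped out (its top 28 mm above the bezel, a white neck showing), 0.012 = fully home. It goes straight down, resists with about 3.5 N all the way and stays where it is left; starts between 0 and 0.0015. Once home, the sprung coloured cap gives 4 mm more (4.5 to 14.5 N), then is rigid. Over 25 N is too hard
- top_yellow (a point): centre of the flat round top, 22 mm across, of the yellow button; moves down with it (about 93 mm above the bench when popped out, 81 mm when home)
- breaker_green: breaker module with the green button: loose grey block 54 x 40 x 48 mm, 0.19 to 0.34 kg, standing on the rail's 6 mm plate between lips and end stops; origin at the centre of its underside, z up. A steel bezel round the button reaches 51 mm above the origin
- cap_green (a joint): green reset button, m: 0 = popped out (its top 28 mm above the bezel, a white neck showing), 0.012 = fully home. It goes straight down, resists with about 3.5 N all the way and stays where it is left; starts between 0 and 0.0015. Once home, the sprung coloured cap gives 4 mm more (4.5 to 14.5 N), then is rigid. Over 25 N is too hard
- top_green (a point): centre of the flat round top, 22 mm across, of the green button; moves down with it (about 93 mm above the bench when popped out, 81 mm when home)
- breaker_blue: breaker module with the blue button: loose grey block 54 x 40 x 48 mm, 0.19 to 0.34 kg, standing on the rail's 6 mm plate between lips and end stops; origin at the centre of its underside, z up. A steel bezel round the button reaches 51 mm above the origin
- cap_blue (a joint): blue reset button, m: 0 = popped out (its top 28 mm above the bezel, a white neck showing), 0.012 = fully home. It goes straight down, resists with about 3.5 N all the way and stays where it is left; starts between 0 and 0.0015. Once home, the sprung coloured cap gives 4 mm more (4.5 to 14.5 N), then is rigid. Over 25 N is too hard
- top_blue (a point): centre of the flat round top, 22 mm across, of the blue button; moves down with it (about 93 mm above the bench when popped out, 81 mm when home)
- paste_jar: small pot with green lid, 41 mm across, 34 mm tall, loose, on the board in front of the rail; origin at the centre of its underside
- pcb_b: loose circuit board 48 x 55 x 8 mm, on the board in front of the rail; origin at the centre of its underside
- flush_cutter: red-handled cutter 50 x 126 x 10 mm, loose, behind the rail; origin at the centre of its underside
- esd_brush: black brush 13 x 142 x 9 mm, loose, just behind the rail; origin at the centre of its underside
- screwdriver_yellow: yellow screwdriver 12 x 140 x 12 mm, loose, beyond the rail's left (+y) end; origin at the centre of its underside
Not all that is in view belongs to the job. What is shaped like the breaker_red but orange is not meant.

How it is judged:
By the outcome, as a careful person would: the job done as asked, in the order asked, and still so for the second after the job is handed in, with the robot touching nothing.
It also fails if it takes over 48 s, if anything falls off the work surface, if the arm or the gripper's body presses on something with over 40 N, if the wrist force passes 120 N, or if a joint passes its speed limit or range.

## Working session

There is one attempt and no reset: what is moved stays moved. The work goes in short steps, Python scripts to look and compute and a tool call to move; the robot and the scene stay as the last step left them, time stands still between calls to the robot, and variables do not carry over. Pictures are saved under pics/ and viewed, at most 10 in all, crops included, and the job is handed in when it is done.

Besides the shell and the picture viewer there is one more tool, called as a command line: name --argument value ..., lists and objects as JSON in quotes. step_arm: Moves the arm, as the interface text tells. Its arguments: {"type":"object","properties":{"deltas":{"type":"array"},"gripper":{"type":"number"},"force":{"type":"number"}},"required":["deltas"]}

```bash
mkdir -p pics; python3 - <<'E'
from workcell import monitor,camera,get_calibration
import cv2,numpy as np
s=monitor.sense();print({k:np.round(v,3) for k,v in s.items()})
for n in("top","scene"):
    p,d=camera(n);np.savez(f"pics/{n}.npz",p=p,d=d);cv2.imwrite(f"pics/{n}.png",p)
    c=get_calibration(n);print(c)
E
```

```text
{'time': np.float64(0.0), 'joint_pos': array([ 1.114,  0.265,  1.605, -0.   ,  1.274, -0.037]), 'joint_vel': array([ 0.   ,  0.001, -0.001,  0.   , -0.001, -0.   ]), 'joint_torque': array([ 1.0000e-03, -5.1512e+01, -3.6732e+01, -0.0000e+00,  1.3000e-02,
        0.0000e+00]), 'tool_pos': array([274.773, 615.659, 194.88 ]), 'tool_rot': array([ 0.208,  0.978, -0.001, -0.   ]), 'force': array([0.442, 0.204, 0.009]), 'wrist_torque': array([-0.019,  0.069, -0.016]), 'grip_force': np.float64(0.0), 'width': np.float64(85.348)}
{'mtx': array([[458.56402155,   0.        , 258.58775942],
       [  0.        , 458.56402155, 192.54762966],
       [  0.        ,   0.        ,   1.        ]]), 'camera_from_world': array([[-2.20359915e-02, -9.99697817e-01, -1.08944830e-02,
         2.17601864e+02],
       [ 9.97716386e-01, -2.26856210e-02,  6.36189825e-02,
        -5.08967105e+02],
       [-6.38469060e-02, -9.46769689e-03,  9.97914794e-01,
        -1.35340797e+03],
       [ 0.00000000e+00,  0.00000000e+00,  0.00000000e+00,
         1.00000000e+00]])}
{'mtx': array([[411.53273225,   0.        , 259.64308353],
       [  0.        , 411.53273225, 193.99351583],
       [  0.        ,   0.        ,   1.        ]]), 'camera_from_world': array([[ 6.96326987e-01, -7.17706739e-01,  5.07582738e-03,
        -2.13743059e+02],
       [ 5.27086810e-01,  5.16159922e-01,  6.75098830e-01,
        -4.36134374e+02],
       [-4.87142918e-01, -4.67414132e-01,  7.37709839e-01,
        -1.13173460e+03],
       [ 0.00000000e+00,  0.00000000e+00,  0.00000000e+00,
         1.00000000e+00]])}
```

View pics/top.png

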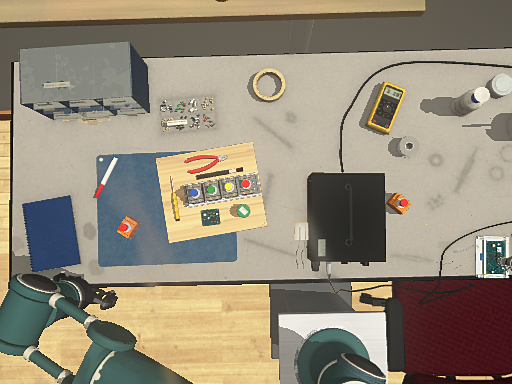

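View pics/scene.png

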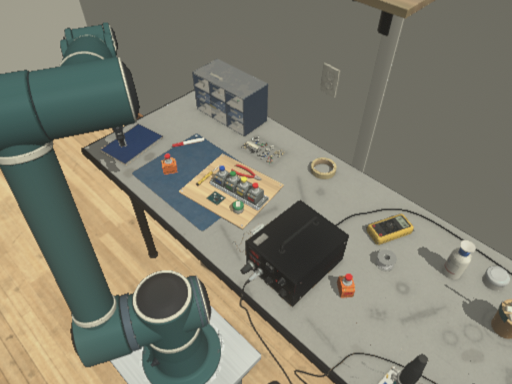

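The top view shows blue (193,192), green (211,189), yellow (229,187) and red (246,184) in the rail. The orange lookalikes are at (127,227) and (399,203), and the black station is at x≥307. The scene view agrees with this.

```bash
cat > h.py <<'E'
import cv2,numpy as np
from scipy.spatial.transform import Rotation as R
H={'red':[(0,6),(174,180)],'yellow':[(24,34)],'green':[(45,85)],'blue':[(105,128)]}
def blobs(p,col,roi,smin=110,vmin=70):
    h=cv2.cvtColor(p,cv2.COLOR_BGR2HSV);m=np.zeros(h.shape[:2],np.uint8)
    for a,b in H[col]: m|=cv2.inRange(h,(a,smin,vmin),(b,255,255))
    k=np.zeros_like(m);x0,y0,x1,y1=roi;k[y0:y1,x0:x1]=m[y0:y1,x0:x1]
    n,l,s,c=cv2.connectedComponentsWithStats(k)
    return [(s[i],c[i]) for i in np.argsort(-s[1:,4])+1] [:3] if n>1 else []
def ray(c,uv):
    M=c['camera_from_world'];K=c['mtx']
    q=np.linalg.inv(K)@[uv[0],uv[1],1];d=M[:3,:3].T@[q[0],-q[1],-1]
    return -M[:3,:3].T@M[:3,3],d
def plane(c,uv,z):
    o,d=ray(c,uv);return o+d*(z-o[2])/d[2]
def proj(c,X):
    p=c['camera_from_world']@[*X,1];v=c['mtx']@[p[0],-p[1],-p[2]];return v[:2]/v[2]
E
python3 - <<'E'
from h import *
from workcell import get_calibration
c=get_calibration('top');p=np.load('pics/top.npz')['p']
for col,(u,v) in dict(blue=(193,192),green=(211,189),yellow=(229,187),red=(246,184)).items():
    for s,ce in blobs(p,col,(u-9,v-10,u+9,v+10))[:1]: print(col,s,ce.round(1),plane(c,ce,90).round(1))
s=get_calibration('scene')
img=cv2.resize(p[130:260,150:320],None,fx=4,fy=4,interpolation=cv2.INTER_CUBIC);cv2.imwrite('pics/c1.png',img)
w=get_calibration('wrist');print(w)
from workcell import monitor
t=monitor.sense();Rt=R.from_quat(t['tool_rot']).as_matrix();print(Rt.round(3))
M=w['camera_from_world'];print((Rt.T@(-M[:3,:3].T@M[:3,3]-t['tool_pos'])).round(1),(M[:3,:3]@Rt).round(3))
E
```

```text
blue [190 189   8   7  44] [193.4 192.1] [514.6 390.3  90. ]
green [208 186   7   7  40] [210.7 189.1] [522.  340.9  90. ]
yellow [225 183   7   7  45] [228. 186.] [529.6 291.8  90. ]
red [242 180   8   7  48] [245.4 183.1] [536.7 242.3  90. ]
{'mtx': array([[331.50952835,   0.        , 256.17371314],
       [  0.        , 331.50952835, 191.42750077],
       [  0.        ,   0.        ,   1.        ]]), 'camera_from_world': array([[ 4.07659800e-01,  9.13130755e-01, -2.39009124e-03,
        -6.73807838e+02],
       [-8.76603359e-01,  3.90616821e-01, -2.81042791e-01,
         3.57370523e+01],
       [-2.55695206e-01,  1.16665010e-01,  9.59692262e-01,
        -3.79335225e+02],
       [ 0.00000000e+00,  0.00000000e+00,  0.00000000e+00,
         1.00000000e+00]])}
[[-0.913  0.408 -0.001]
 [ 0.408  0.913 -0.002]
 [ 0.    -0.002 -1.   ]]
[ 7.220e+01  1.000e-01 -1.775e+02] [[-0.     1.     0.   ]
 [ 0.96   0.     0.281]
 [ 0.281  0.    -0.96 ]]
```

View pics/c1.png

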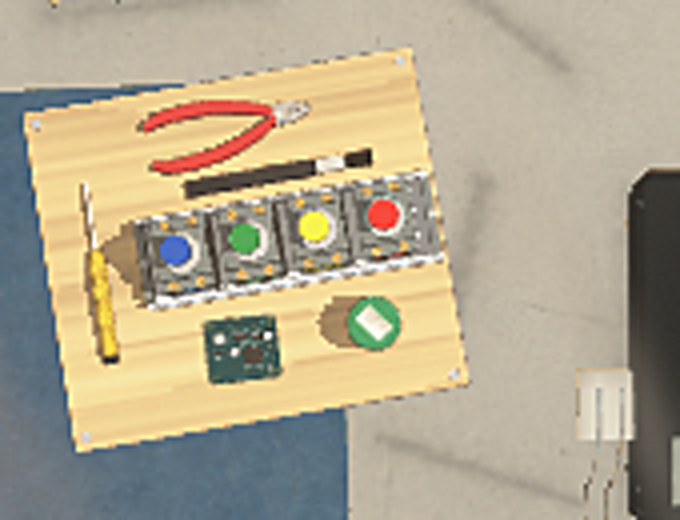

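The crop confirms the caps in the rail, left to right: blue, green, yellow, red. Next I'll shut the gripper and move to a viewing pose short of the buttons.

step_arm --deltas '[[[-33, -19, 0], [0, 0, 0]], [[-33, -19, 0], [0, 0, 0]], [[-33, -19, 0], [0, 0, 0]], [[-33, -19, 0], [0, 0, 0]], [[-33, -19, 0], [0, 0, 0]], [[-33, -19, 0], [0, 0, 0]], [[-33, -19, 0], [0, 0, 0]], [[-33, -19, 0], [0, 0, 0]], [[-33, -19, 0], [0, 0, 0]], [[-33, -19, 0], [0, 0, 0]]]' --gripper 1 --force 40

```text
time: 1.1
tool_pos: [499.4, 306.8, 195.7]
tool_rot: [0.208, 0.978, -0.0, -0.0]
force: [0.4, -0.3, 0.2]
width: 0.1
grip_force: 0.0
```

step_arm --deltas '[[[0, 0, 0], [0, 0, 0]], [[0, 0, 0], [0, 0, 0]], [[0, 0, 0], [0, 0, 0]]]'

```text
time: 1.4
tool_pos: [498.3, 308.9, 195.8]
tool_rot: [0.208, 0.978, -0.0, -0.0]
force: [-0.3, 0.5, -0.1]
width: 0.1
grip_force: 0.0
```

```bash
python3 - <<'E'
from h import *
from workcell import monitor,camera,get_calibration
t=monitor.sense();c=get_calibration('wrist');p,d=camera('wrist');cv2.imwrite('pics/w1.png',p);np.savez('pics/w1.npz',p=p,d=d)
print({k:np.round(v,3) for k,v in t.items()})
Rt=R.from_quat(t['tool_rot']).as_matrix()
T=dict(blue=(514.6,390.3),green=(522,340.9),yellow=(529.6,291.8),red=(536.7,242.3))
for col,xy in T.items():
    u,v=proj(c,[*xy,90]).astype(int);u0,v0=u,v
    for s,ce in blobs(p,col,(max(u-30,0),max(v-30,0),u+30,v+30))[:1]:
        ru,rv=np.round(ce).astype(int);X=plane(c,ce,92)
        print(col,(u0,v0),s,ce.round(1),X.round(1),d[rv,ru],'tool delta',(Rt.T@(X-t['tool_pos'])).round(1))
E
```

```text
{'time': np.float64(1.4), 'joint_pos': array([ 5.120e-01,  9.800e-02,  1.799e+00,  1.000e-03,  1.245e+00,
       -6.390e-01]), 'joint_vel': array([ 0.017, -0.   , -0.003, -0.002,  0.   , -0.003]), 'joint_torque': array([-7.0900e-01, -4.1929e+01, -3.6442e+01, -4.8000e-02,  1.0000e-03,
        2.0000e-03]), 'tool_pos': array([498.343, 308.903, 195.822]), 'tool_rot': array([ 0.208,  0.978, -0.   , -0.   ]), 'force': array([-0.252,  0.516, -0.065]), 'wrist_torque': array([-0.028,  0.023, -0.045]), 'grip_force': np.float64(0.0), 'width': np.float64(0.081)}
blue (np.int64(349), np.int64(159)) [339 144  25  24 432] [350.7 156.1] [511.7 391.7  92. ] 284.68982 tool delta [ 21.4  81.  103.8]
green (np.int64(299), np.int64(189)) [290 175  24  23 390] [301.8 186.3] [519.6 343.3  92. ] 291.2846 tool delta [ -5.5  40.1 103.8]
yellow (np.int64(253), np.int64(217)) [243 202  24  25 424] [254.1 214.5] [526.6 294.2  92. ] 299.90195 tool delta [-31.9  -1.9 103.8]
red (np.int64(207), np.int64(244)) [198 229  23  24 430] [209.  240.8] [533.2 245.5  92. ] 306.89996 tool delta [-57.7 -43.7 103.8]
```

View pics/w1.png

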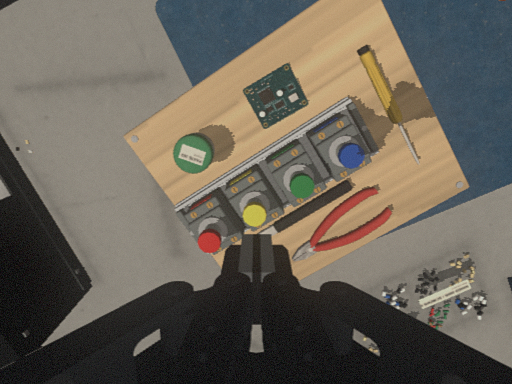

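Wrist view: red (209,241), yellow (254,214), green (302,186), blue (351,156), within about 3 mm of the top view. I'll average the two and go above red.

step_arm --deltas '[[[-15, -11, 12], [0, 0, 0]], [[-15, -11, 12], [0, 0, 0]], [[-15, -11, 12], [0, 0, 0]], [[-15, -11, 12], [0, 0, 0]], [[0, 0, 20], [0, 0, 0]], [[0, 0, 20], [0, 0, 0]], [[0, 0, 0], [0, 0, 0]], [[0, 0, 0], [0, 0, 0]], [[0, 0, 0], [0, 0, 0]]]'

```text
time: 2.35
tool_pos: [536.4, 244.8, 109.5]
tool_rot: [0.208, 0.978, 0.001, 0.001]
force: [0.0, 0.2, 0.3]
width: 0.1
grip_force: 0.0
```

```bash
python3 - <<'E'
from h import *
from workcell import monitor,camera,get_calibration
t=monitor.sense();c=get_calibration('wrist');p,d=camera('wrist');cv2.imwrite('pics/w2.png',p)
print(t['tool_pos'],t['force'],'tcp px',proj(c,t['tool_pos']))
q,_=camera('scene')
u,v=proj(get_calibration('scene'),[535,244,100]).astype(int);print(u,v)
a=cv2.resize(p[90:340,130:430],(480,400));b=cv2.resize(q[max(v-40,0):v+40,u-32:u+32],(320,400),interpolation=cv2.INTER_CUBIC)
cv2.imwrite('pics/c2.png',np.hstack([a,b]))
E
```

```text
[536.44769179 244.8242162  109.52263937] [0.02866485 0.20219455 0.26370313] tcp px [256.08421928 225.1667484 ]
255 182
```

View pics/c2.png

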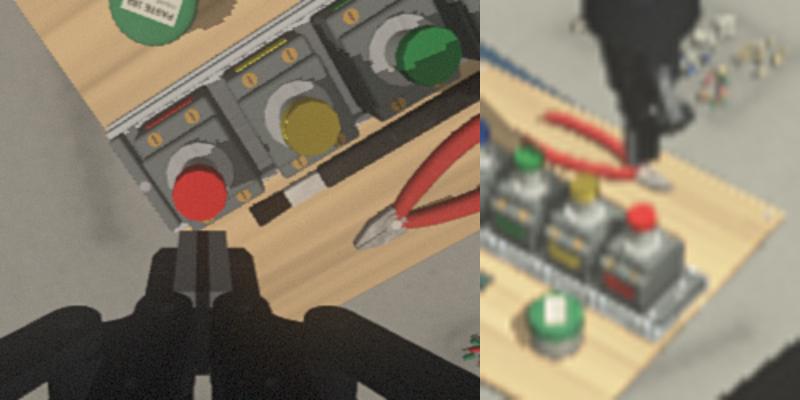

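The wrist view puts the fingertip edge near row 235 and red at (254,212). The tip looks higher or farther back than I expected, so I'll zoom in before pressing.

```bash
python3 - <<'E'
from h import *
from workcell import monitor,camera,get_calibration
t=monitor.sense();c=get_calibration('wrist');p,d=camera('wrist');q,e=camera('scene');cs=get_calibration('scene')
T=t['tool_pos'];Rt=R.from_quat(t['tool_rot']).as_matrix()
print(t['joint_pos'].round(3))
for r in range(195,262,5): print(r,d[r,[246,251,256,261,266]].round(0))
def unp(c,u,v,z):
    o,dd=ray(c,(u,v));return o+dd*z
for r in (225,230,235,240,245,250):
    X=unp(c,250,r,d[r,250]);print(r,(Rt.T@(X-T)).round(1))
print('scene tcp',proj(cs,T))
for r in range(166,190,2): print(r,e[r,250:262:2].round(0))
a=cv2.resize(p[190:270,216:296],(400,400),interpolation=cv2.INTER_NEAREST);b=cv2.resize(q[150:200,230:280],(400,400),interpolation=cv2.INTER_NEAREST)
cv2.imwrite('pics/c3.png',np.hstack([a,b]))
E
```

```text
[ 0.385  0.171  1.882  0.     1.086 -0.766]
195 [209. 206. 205. 207.   0.]
200 [205. 205. 204. 204. 204.]
205 [206. 205. 206. 205. 206.]
210 [207. 206. 206. 206. 207.]
215 [208. 207. 206. 208. 207.]
220 [207. 209. 209. 209. 208.]
225 [243. 209. 208. 210. 250.]
230 [285. 251. 251. 301. 301.]
235 [149. 150. 149. 150. 149.]
240 [145. 144. 143. 143. 145.]
245 [140. 138. 139. 139. 138.]
250 [135. 135. 135. 134. 135.]
255 [130. 131. 131. 130. 130.]
260 [126. 127. 127. 129. 126.]
225 [-6.8 -3.9 16.9]
230 [-26.7  -4.7  55.9]
235 [ 11.7  -2.7 -40.4]
240 [ 11.6  -2.6 -45.4]
245 [ 11.8  -2.5 -51. ]
250 [ 11.5  -2.5 -55. ]
scene tcp [255.31433381 180.40143599]
166 [1631. 1357. 1355. 1322. 1303. 1293.]
168 [1611. 1381. 1345. 1326. 1319. 1345.]
170 [1592. 1382. 1376. 1373. 1379. 1615.]
172 [1585. 1392. 1385. 1383. 1384. 1602.]
174 [1591. 1591. 1392. 1589. 1582. 1589.]
176 [1573. 1571. 1572. 1571. 1570. 1584.]
178 [1572. 1572. 1577. 1569. 1570. 1565.]
180 [1569. 1571. 1566. 1569. 1564. 1568.]
182 [1551. 1563. 1445. 1441. 1568. 1561.]
184 [1477. 1440. 1438. 1438. 1557. 1552.]
186 [1486. 1434. 1431. 1438. 1550. 1547.]
188 [1467. 1456. 1436. 1442. 1460. 1480.]
```

View pics/c3.png

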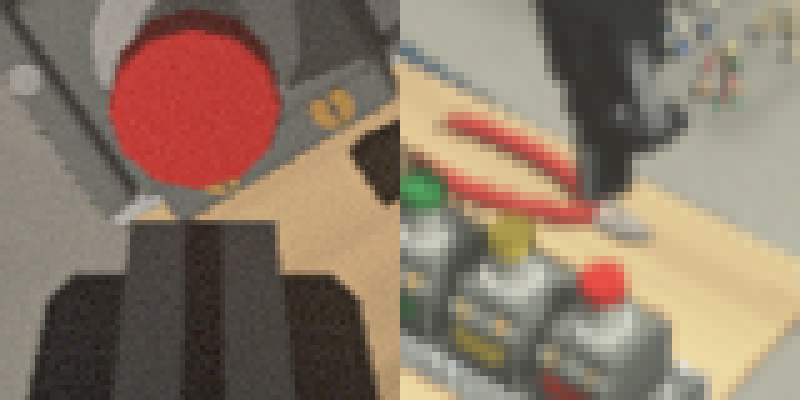

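Both views agree that the visible fingertips end about 35–40 mm above the reported TCP, while the lateral position is right. So I'll descend in small steps and go by the force reading rather than height.

step_arm --deltas '[[[1, 0, 5], [0, 0, 0]], [[0, 0, 5], [0, 0, 0]], [[0, 0, 3], [0, 0, 0]], [[0, 0, 0], [0, 0, 0]], [[0, 0, 0], [0, 0, 0]]]'

```text
time: 3.05
tool_pos: [534.8, 244.0, 94.8]
tool_rot: [0.208, 0.978, -0.0, -0.0]
force: [-0.4, 0.8, 0.5]
width: -0.1
grip_force: 0.0
```

step_arm --deltas '[[[0, 0, 2], [0, 0, 0]], [[0, 0, 2], [0, 0, 0]], [[0, 0, 2], [0, 0, 0]], [[0, 0, 0], [0, 0, 0]], [[0, 0, 0], [0, 0, 0]]]'

```text
time: 3.55
tool_pos: [534.9, 244.1, 89.1]
tool_rot: [0.208, 0.978, -0.0, -0.0]
force: [0.4, 0.4, 1.0]
width: 0.1
grip_force: 0.0
```

There's no contact at 89 mm, so the tips really are short of the reported TCP. I'll measure the gap numerically.

```bash
python3 - <<'E'
from h import *
from workcell import monitor,camera,get_calibration
t=monitor.sense();c=get_calibration('wrist');p,d=camera('wrist');cv2.imwrite('pics/w3.png',p)
T=t['tool_pos'];Rt=R.from_quat(t['tool_rot']).as_matrix();print(T,t['force'])
b=blobs(p,'red',(200,150,310,260))[0];print(b)
print('cap tool',(Rt.T@(plane(c,b[1],92.5)-T)).round(1))
for r in range(190,240,4):
    o,dd=ray(c,(251,r));print(r,d[r,251],(Rt.T@(o+dd*d[r,251]-T)).round(1),p[r,251])
E
```

```text
[534.89356134 244.12734396  89.07861922] [0.39839421 0.42896105 1.00540322]
(array([238, 205,  38,  32, 955], dtype=int32), array([256.52356021, 221.03246073]))
cap tool [ 3.9  0.2 -3.4]
190 209.40001 [14.2 -3.3 23.7] [144 150 156]
194 211.62813 [11.2 -3.3 25.1] [146 155 160]
198 210.97926 [ 8.9 -3.3 23.8] [150 157 164]
202 205.08873 [ 8.3 -3.2 17.5] [77 82 86]
206 190.33548 [10.7 -3.   2.8] [39 43 85]
210 185.56192 [10.1 -2.9 -2.3] [ 47  52 130]
214 185.0054 [ 8.1 -2.9 -3.5] [ 56  58 192]
218 186.01294 [ 5.6 -2.9 -3.2] [ 54  55 190]
222 186.19632 [ 3.4 -2.9 -3.6] [ 55  60 192]
226 186.24335 [ 1.2 -2.9 -4.2] [ 56  60 195]
230 188.58972 [-1.8 -2.9 -2.7] [ 48  53 188]
234 150.00706 [ 11.6  -2.3 -39. ] [51 54 98]
238 144.96712 [ 11.9  -2.2 -44.1] [62 64 69]
```

The gap is about 35 mm. The cap top is at tool z −3 and the finger ends at about −38. I'll keep descending, then ease in.

step_arm --deltas '[[[0, 0, 5], [0, 0, 0]], [[0, 0, 5], [0, 0, 0]], [[0, 0, 5], [0, 0, 0]], [[0, 0, 5], [0, 0, 0]], [[0, 0, 5], [0, 0, 0]], [[0, 0, 3], [0, 0, 0]], [[0, 0, 0], [0, 0, 0]], [[0, 0, 0], [0, 0, 0]]]'

```text
time: 4.4
tool_pos: [535.0, 244.2, 61.1]
tool_rot: [0.208, 0.978, -0.0, -0.0]
force: [0.3, 0.4, 0.4]
width: 0.2
grip_force: 0.0
```

step_arm --deltas '[[[0, 0, 2], [0, 0, 0]], [[0, 0, 2], [0, 0, 0]], [[0, 0, 2], [0, 0, 0]], [[0, 0, 0], [0, 0, 0]]]'

```text
time: 4.8
tool_pos: [535.3, 244.3, 55.4]
tool_rot: [0.208, 0.978, 0.0, 0.0]
force: [0.4, 0.3, 2.2]
width: -0.1
grip_force: 0.8
```

step_arm --deltas '[[[0, 0, 2], [0, 0, 0]], [[0, 0, 2], [0, 0, 0]], [[0, 0, 0], [0, 0, 0]]]'

```text
time: 5.1
tool_pos: [535.3, 244.3, 51.1]
tool_rot: [0.208, 0.978, 0.0, 0.0]
force: [0.6, -0.1, 1.9]
width: 0.2
grip_force: 1.0
```

```bash
python3 - <<'E'
from h import *
from workcell import monitor,camera,get_calibration
t=monitor.sense();p,d=camera('wrist');print(t['tool_pos'],t['force'],t['wrist_torque'])
q,_=camera('scene')
a=cv2.resize(p[130:260,190:320],(400,400),interpolation=cv2.INTER_NEAREST);b=cv2.resize(q[150:200,230:280],(400,400),interpolation=cv2.INTER_NEAREST)
cv2.imwrite('pics/c4.png',np.hstack([a,b]))
E
```

```text
[535.29943766 244.30795855  51.13320831] [ 0.64168511 -0.10213006  1.94903939] [ 0.04707183 -0.1650524  -0.04059809]
```

View pics/c4.png

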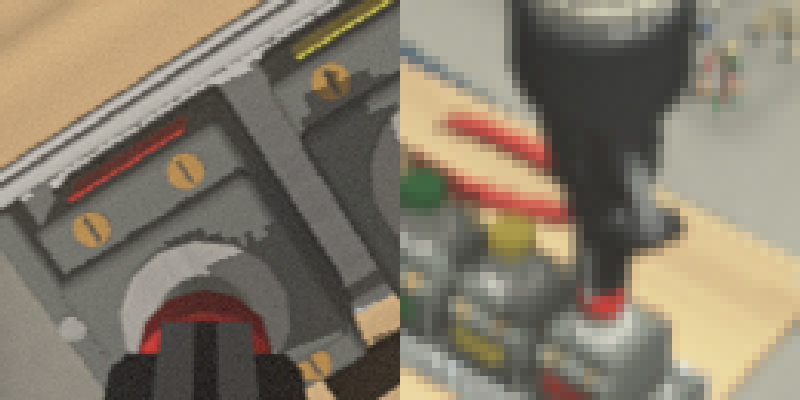

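The fingers sit centred on the red cap and it's going down. I'll continue until the force rises.

step_arm --deltas '[[[0, 0, 2], [0, 0, 0]], [[0, 0, 2], [0, 0, 0]], [[0, 0, 0], [0, 0, 0]]]'

```text
time: 5.5
tool_pos: [535.2, 244.2, 47.0]
tool_rot: [0.208, 0.978, 0.0, 0.0]
force: [1.5, 0.2, 2.2]
width: 0.2
grip_force: 1.0
```

step_arm --deltas '[[[0, 0, 1], [0, 0, 0]], [[0, 0, 1], [0, 0, 0]], [[0, 0, 0], [0, 0, 0]]]'

```text
time: 5.8
tool_pos: [535.1, 244.2, 45.5]
tool_rot: [0.208, 0.978, 0.0, 0.0]
force: [0.8, 0.2, 6.1]
width: 0.1
grip_force: 2.7
```

step_arm --deltas '[[[0, 0, 1], [0, 0, 0]], [[0, 0, 0], [0, 0, 0]], [[0, 0, 0], [0, 0, 0]]]'

```text
time: 6.1
tool_pos: [535.2, 244.2, 44.9]
tool_rot: [0.208, 0.978, 0.0, 0.0]
force: [-0.9, -0.6, 6.2]
width: -0.1
grip_force: 3.5
```

step_arm --deltas '[[[0, 0, -5], [0, 0, 0]], [[0, 0, -10], [0, 0, 0]], [[0, 0, -20], [0, 0, 0]], [[0, 0, -20], [0, 0, 0]], [[0, 0, 0], [0, 0, 0]], [[0, 0, 0], [0, 0, 0]]]'

```text
time: 6.7
tool_pos: [534.9, 244.1, 99.2]
tool_rot: [0.208, 0.978, 0.0, 0.0]
force: [-0.0, 0.6, -0.5]
width: -0.1
grip_force: 0.0
```

```bash
python3 - <<'E'
from h import *
from workcell import monitor,camera,get_calibration
t=monitor.sense();c=get_calibration('wrist');p,d=camera('wrist');cv2.imwrite('pics/w5.png',p)
T=t['tool_pos'];Rt=R.from_quat(t['tool_rot']).as_matrix();print(T,t['force'])
for col,G in dict(red=(535,244,81),yellow=(528,293,92),green=(521,342,92)).items():
    u,v=proj(c,G).astype(int)
    for b in blobs(p,col,(max(u-35,0),max(v-35,0),u+35,v+35),110,50)[:1]:
        r,k=b[1].round().astype(int);D=np.median(d[r-4:r+5,k-4:k+5]);o,dd=ray(c,b[1]);X=o+dd*D
        print(col,(u,v),b,D,X.round(1),'tool',(Rt.T@(plane(c,b[1],G[2])-T)).round(1))
E
```

```text
[534.86477197 244.128837    99.20467984] [-0.04441514  0.55447432 -0.47096131]
red (np.int64(256), np.int64(214)) (array([240, 194,  34,  35, 936], dtype=int32), array([256.52350427, 211.31303419])) 306.26556 [563.8 231.6 -12. ] tool [ 1.9  0.2 18.2]
yellow (np.int64(329), np.int64(177)) (array([325, 157,  25,  27, 141], dtype=int32), array([338.58865248, 169.61702128])) 102.85652 [499.8 287.8 176.1] tool [31.1 47.   7.2]
green (np.int64(407), np.int64(131)) (array([386, 109,  44,  39, 711], dtype=int32), array([409.42194093, 124.43319269])) nan [nan nan nan] tool [56.4 84.   7.2]
  return _methods._mean(a, axis=axis, dtype=dtype,
  ret = ret.dtype.type(ret / rcount)
```

Red shows home: the force rose to about 6 N after the full travel and the cap's size matches the home height. Next is yellow.

step_arm --deltas '[[[13, 21, 0], [0, 0, 0]], [[13.5, 21, 0], [0, 0, 0]], [[0, 0, 10], [0, 0, 0]], [[0, 0, 0], [0, 0, 0]], [[0, 0, 0], [0, 0, 0]], [[0, 0, 0], [0, 0, 0]]]'

```text
time: 7.35
tool_pos: [527.6, 292.4, 88.6]
tool_rot: [0.209, 0.978, -0.001, -0.0]
force: [0.1, -0.2, 0.8]
width: -0.1
grip_force: 0.0
```

```bash
python3 - <<'E'
from h import *
from workcell import monitor,camera,get_calibration
t=monitor.sense();c=get_calibration('wrist');p,d=camera('wrist');cv2.imwrite('pics/w6.png',p)
T=t['tool_pos'];Rt=R.from_quat(t['tool_rot']).as_matrix();print(T,t['force'])
for col,G in dict(red=(535,244,81),yellow=(528,293,92),green=(521,342,92)).items():
    u,v=proj(c,G).astype(int)
    for b in blobs(p,col,(max(u-35,0),max(v-35,0),u+35,v+35),110,50)[:1]:
        print(col,(u,v),b,'tool',(Rt.T@(plane(c,b[1],G[2])-T)).round(1))
cv2.imwrite('pics/c6.png',p[80:280,100:460])
E
```

```text
[527.61363212 292.35374603  88.55344777] [ 0.11479734 -0.18792157  0.7583594 ]
red (np.int64(189), np.int64(260)) (array([174, 238,  36,  37, 999], dtype=int32), array([191.45345345, 255.98498498])) tool [-23.5 -39.9   7.6]
yellow (np.int64(257), np.int64(227)) (array([240, 204,  38,  34, 910], dtype=int32), array([258.58021978, 221.4956044 ])) tool [ 3.6  1.4 -3.4]
green (np.int64(334), np.int64(182)) (array([325, 161,  25,   9,  94], dtype=int32), array([336.53191489, 164.11702128])) tool [36.4 42.9 -3.5]
```

View pics/c6.png

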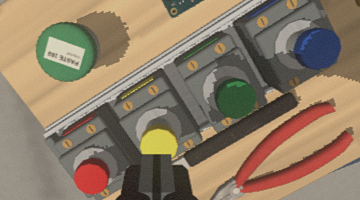

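Red sits low, close to its bezel. Yellow is under the fingers at about (258,221), the same offset red had before its press. I'll press yellow.

step_arm --deltas '[[[0, 1, 5], [0, 0, 0]], [[0, 0, 8], [0, 0, 0]], [[0, 0, 8], [0, 0, 0]], [[0, 0, 7], [0, 0, 0]], [[0, 0, 2], [0, 0, 0]], [[0, 0, 2], [0, 0, 0]], [[0, 0, 2], [0, 0, 0]], [[0, 0, 0], [0, 0, 0]], [[0, 0, 0], [0, 0, 0]]]'

```text
time: 8.3
tool_pos: [528.7, 294.5, 55.3]
tool_rot: [0.208, 0.978, 0.0, 0.0]
force: [-0.4, 0.3, -0.2]
width: 0.1
grip_force: 0.0
```

step_arm --deltas '[[[0, 0, 2], [0, 0, 0]], [[0, 0, 2], [0, 0, 0]], [[0, 0, 1.5], [0, 0, 0]], [[0, 0, 0], [0, 0, 0]]]'

```text
time: 8.7
tool_pos: [528.9, 294.6, 49.9]
tool_rot: [0.208, 0.978, 0.0, 0.001]
force: [1.0, 0.4, 2.1]
width: 0.1
grip_force: 1.1
```

step_arm --deltas '[[[0, 0, 1], [0, 0, 0]], [[0, 0, 1], [0, 0, 0]], [[0, 0, 0], [0, 0, 0]], [[0, 0, 0], [0, 0, 0]]]'

```text
time: 9.1
tool_pos: [528.8, 294.5, 47.9]
tool_rot: [0.208, 0.978, 0.0, 0.0]
force: [1.5, 0.9, 2.7]
width: -0.2
grip_force: 1.3
```

step_arm --deltas '[[[0, 0, 1], [0, 0, 0]], [[0, 0, 1], [0, 0, 0]], [[0, 0, 0], [0, 0, 0]], [[0, 0, 0], [0, 0, 0]]]'

```text
time: 9.5
tool_pos: [528.7, 294.4, 46.0]
tool_rot: [0.208, 0.978, 0.0, 0.0]
force: [2.9, 1.9, 4.8]
width: 0.0
grip_force: 2.0
```

step_arm --deltas '[[[0, 0, 1], [0, 0, 0]], [[0, 0, 0], [0, 0, 0]], [[0, 0, 0], [0, 0, 0]]]'

```text
time: 9.8
tool_pos: [528.8, 294.5, 45.3]
tool_rot: [0.208, 0.978, 0.0, 0.0]
force: [2.2, 1.6, 6.2]
width: 0.3
grip_force: 3.0
```

step_arm --deltas '[[[0, 0, 0.7], [0, 0, 0]], [[0, 0, 0], [0, 0, 0]], [[0, 0, 0], [0, 0, 0]]]'

```text
time: 10.1
tool_pos: [528.9, 294.5, 44.9]
tool_rot: [0.208, 0.978, 0.0, 0.0]
force: [0.8, 1.0, 7.7]
width: 0.0
grip_force: 3.6
```

step_arm --deltas '[[[0, 0, -4], [0, 0, 0]], [[0, 0, -10], [0, 0, 0]], [[0, 0, -20], [0, 0, 0]], [[0, 0, -20], [0, 0, 0]], [[13, 21, 0], [0, 0, 0]], [[13.5, 21, 0], [0, 0, 0]], [[0, 0, 10], [0, 0, 0]], [[0, 0, 0], [0, 0, 0]], [[0, 0, 0], [0, 0, 0]], [[0, 0, 0], [0, 0, 0]]]'

```text
time: 11.1
tool_pos: [520.8, 342.3, 87.4]
tool_rot: [0.209, 0.978, -0.001, -0.0]
force: [0.0, 0.3, -0.2]
width: 0.1
grip_force: 0.0
```

```bash
python3 - <<'E'
from h import *
from workcell import monitor,camera,get_calibration
t=monitor.sense();c=get_calibration('wrist');p,d=camera('wrist');cv2.imwrite('pics/w7.png',p)
T=t['tool_pos'];Rt=R.from_quat(t['tool_rot']).as_matrix();print(T,t['force'])
for col,G in dict(red=(535,244,81),yellow=(528,293,81),green=(521,342,92)).items():
    u,v=proj(c,G).astype(int)
    for b in blobs(p,col,(max(u-35,0),max(v-35,0),u+35,v+35),110,50)[:1]:
        print(col,(u,v),b,'tool',(Rt.T@(plane(c,b[1],G[2])-T)).round(1))
E
```

```text
[520.8394827  342.27226814  87.44782447] [ 0.02990466  0.30403351 -0.17560905]
red (np.int64(124), np.int64(298)) (array([110, 276,  37,  33, 794], dtype=int32), array([126.72292191, 290.7581864 ])) tool [-47.3 -82.1   6.5]
yellow (np.int64(187), np.int64(261)) (array([172, 238,  36,  37, 939], dtype=int32), array([189.58359957, 257.47923323])) tool [-23.9 -40.9   6.5]
green (np.int64(255), np.int64(228)) (array([239, 209,  37,  27, 778], dtype=int32), array([257.20694087, 222.41645244])) tool [ 3.5  0.6 -4.6]
```

Green is aligned the same way, so I'll press it.

step_arm --deltas '[[[0, 0.5, 5], [0, 0, 0]], [[0, 0, 8], [0, 0, 0]], [[0, 0, 8], [0, 0, 0]], [[0, 0, 7], [0, 0, 0]], [[0, 0, 2], [0, 0, 0]], [[0, 0, 2], [0, 0, 0]], [[0, 0, 2], [0, 0, 0]], [[0, 0, 0], [0, 0, 0]], [[0, 0, 0], [0, 0, 0]]]'

```text
time: 12.05
tool_pos: [521.6, 344.0, 53.9]
tool_rot: [0.208, 0.978, 0.0, 0.0]
force: [0.8, 0.8, 0.2]
width: 0.1
grip_force: 0.0
```

step_arm --deltas '[[[0, 0, 2], [0, 0, 0]], [[0, 0, 2], [0, 0, 0]], [[0, 0, 1], [0, 0, 0]], [[0, 0, 0], [0, 0, 0]], [[0, 0, 0], [0, 0, 0]]]'

```text
time: 12.55
tool_pos: [521.7, 344.1, 49.1]
tool_rot: [0.208, 0.978, 0.0, 0.0]
force: [0.1, 0.3, 1.4]
width: -0.1
grip_force: 1.0
```

step_arm --deltas '[[[0, 0, 1], [0, 0, 0]], [[0, 0, 1], [0, 0, 0]], [[0, 0, 1], [0, 0, 0]], [[0, 0, 0], [0, 0, 0]], [[0, 0, 0], [0, 0, 0]]]'

```text
time: 13.05
tool_pos: [521.7, 344.1, 46.0]
tool_rot: [0.208, 0.978, 0.0, 0.0]
force: [1.8, 1.8, 1.7]
width: -0.4
grip_force: 1.1
```

step_arm --deltas '[[[0, 0, 1], [0, 0, 0]], [[0, 0, 0.5], [0, 0, 0]], [[0, 0, 0], [0, 0, 0]], [[0, 0, 0], [0, 0, 0]]]'

```text
time: 13.45
tool_pos: [521.7, 344.1, 45.2]
tool_rot: [0.208, 0.978, 0.0, 0.0]
force: [-0.2, 0.7, 5.4]
width: 0.1
grip_force: 3.1
```

step_arm --deltas '[[[0, 0, 1], [0, 0, 0]], [[0, 0, 0], [0, 0, 0]], [[0, 0, 0], [0, 0, 0]]]'

```text
time: 13.75
tool_pos: [521.8, 344.1, 44.6]
tool_rot: [0.208, 0.978, 0.0, 0.0]
force: [-0.7, -0.2, 7.4]
width: -0.3
grip_force: 3.9
```

Green is home, with the same force and height as the other two. I'll retract clear and check.

step_arm --deltas '[[[0, 0, -4], [0, 0, 0]], [[0, 0, -10], [0, 0, 0]], [[0, 0, -25], [0, 0, 0]], [[0, 0, -35], [0, 0, 0]], [[20, 0, -35], [0, 0, 0]], [[35, 0, -20], [0, 0, 0]], [[35, 0, 0], [0, 0, 0]], [[20, 0, 0], [0, 0, 0]], [[0, 0, 0], [0, 0, 0]], [[0, 0, 0], [0, 0, 0]]]'

```text
time: 14.75
tool_pos: [420.5, 388.3, 172.2]
tool_rot: [0.208, 0.978, -0.001, -0.0]
force: [1.0, 0.5, -0.1]
width: 0.0
grip_force: 0.0
```

```bash
python3 - <<'E'
from h import *
from workcell import monitor,camera,get_calibration
t=monitor.sense();print(t['tool_pos'],t['force'])
c=get_calibration('wrist');p,d=camera('wrist');q,_=camera('scene')
for col,G in dict(red=(535,244,81),yellow=(528,293,81),green=(521,342,81),blue=(514,391,92)).items():
    u,v=proj(c,G).astype(int)
    for b in blobs(p,col,(max(u-25,0),max(v-25,0),u+25,v+25),110,50)[:1]:
        k,r=b[1].round().astype(int);D=d[r-4:r+5,k-4:k+5];o,dd=ray(c,b[1]);print(col,b[1],(o+dd*np.median(D[D>0])).round(1))
a=cv2.resize(p,(480,360));s=cv2.resize(q[140:220,190:290],(320,360)[0:2],interpolation=cv2.INTER_CUBIC)
cv2.imwrite('pics/c8.png',np.hstack([a,s]))
E
```

```text
[420.52526416 388.31154583 172.24163118] [ 0.9968124   0.54921962 -0.06367438]
blue [303.69315068 275.23287671] [510.6 393.7  91.3]
```

View pics/c8.png

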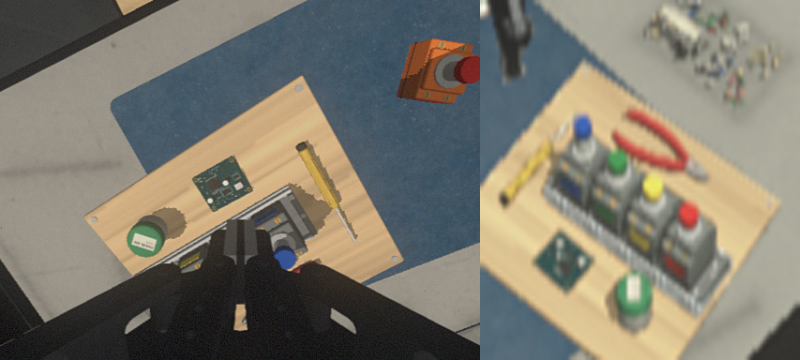

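Red, yellow and green sit level and low in the scene crop, blue still stands out, and nothing round the rail has moved. The arm is clear.

```bash
python3 -c "
from workcell import order;print(order.finish_job())"
```

```text
the job is handed in; nothing more can be done
None
```

I pressed red, then yellow, then green fully home at about 6–8 N each by the wrist force reading; blue is still popped out, nothing round the rail moved, the arm is clear, and the job is handed in (verdict not shown).

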